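# Put the funnels back on their drip stands

## Robot

A 6-joint arm with a two-finger parallel gripper is mounted at the origin on the work surface. World frame = base frame: x ahead of the robot, y to its left, z up, the work surface at z = 0. Lengths are in m, angles in degrees, forces in N, time in s.
With the tool pointing down it reaches from about 0.275 to 0.725 m from the base axis. Payload 15.9 kg.
Tool frame: the origin (TCP) lies midway between the tips of the shut fingers; the grasp point (between the pads) lies hold_point_z behind it (hold_point_z is the distance from the TCP to the grasp point, in m); z points along the fingers, y is the line along which they close (so a half turn about z gives the same grasp; the last joint's range is limited). The gripper opens to 85 mm and grips with 20 to 120 N. Pads are 22 mm wide; open, the fingers measure 114 mm over their backs; the gripper's body (76 mm by 85 mm) begins 54 mm behind the grasp point. The pads swing forward as they close: fully open they stand 13 mm farther back than shut.
Start: joints at [-72.708, 12.198, -1.971, 75.831, 0, 90], TCP at [0.149, -0.477, 0.231] pointing down, gripper open.
Joint ranges: [-170.91, 170.91], [-42.67, 98.43], [-65.05, 77.54], [-120.47, 116.71], [-90, 82.35], [-180, 180]. Speed limits (degrees/s): [108.29, 108.29, 136.94, 147.25, 180, 180].

## Interface

Orientations are given as [roll, pitch, yaw] about the fixed x, y, z axes, in that order (R = Rz(yaw) Ry(pitch) Rx(roll)).
In Python, from rig import * gives the robot as it stands.
- The arm moves only by the tool drive_tool, never from a script. Its arguments are lists of equal length, an entry for each row: "translation": the shift along the tool's x, y, z as a fraction of full scale, a list of three; "angular": the turn, a rotation vector about the tool's x, y, z as a fraction of full scale, a list of three. A call has 1 to 10 rows; each row is the pose to reach, as a shift and turn from the pose commanded when the call began, along the tool's axes at that moment; what a row does not reach only later rows make up. Full scale, the value 1, is 0.15 m for a shift and pi/4 rad for a turn. A row lasts 1/10 s, in which the tool goes at most 50 mm and 8.59 degrees, less where a joint would pass 70% of its speed; a pose out of reach is approached as far as the arm can. A call with a number of a shift or a turn outside -1 to 1 is refused whole. A call with a gripper value outside its range is refused whole. "claw" is the finger opening in mm, from 0 to 85.4, set as the call begins (left out, the last holds). The fingers move at their own pace and stop on an object; "grip_force" is the grip in N (left out, the last holds). Time passes only in rows, so rows that repeat a pose let the fingers close. It gives the time, the measured TCP pose, the force, the opening and the grip force at its end, in the units of the state.
- get_state(): the state, without advancing time (a new reading comes with each control period).
- capture(name): name is "scene" or "top" or "wrist"; returns a dict with "color" (384x512x3 uint8, red, green, blue), "range_z" (384x512 float32, m along the optical axis (not along the pixel's ray), 0 where there is no reading), "mtx" (3x3 intrinsics, pixels), "xyz" and "orientation" of the camera in the world. Camera axes: x right, y up, looking along -z (the intrinsics and any distortion apply to the point x, -y, -z); pixel columns grow to the right and rows downward; lengths in m; the calibration is good to about 2 mm. A picture is of the moment at which its call begins.
- finish_job(): hands the job in; it is judged then, once.
The state is a dict: "time_s": time; "joint_pos": joint angles; "joint_velocities": joint speeds; "joint_efforts": joint torques, N m; "tool_pos": TCP position; "ee_rot": TCP orientation; "force": force on the tool from outside, world axes, zero at the start; "wrist_torque": the same for the moment, N m; "width": finger opening in m; "grip_force": force on a finger pad.
Only numpy, scipy, OpenCV 4.12 (cv2) and the standard library are available. Lean on these libraries where they do the work, as an engineer would, in place of code of your own. Each camera call takes 0.05 s, during which the arm holds its last target. There are 200 camera calls.

## Task

Put the two red funnels away on the red drip stand and the two blue funnels on the blue one, mouth down as they are: on each stand first the small funnel over the pin, then the large one over the small one, each right down with its rim resting on the dish. Lower them gently, without ramming them home or dropping them, and leave the yellow funnel, the oil filter and the screwdriver where they are.

Things in the scene. Friction and masses are not known exactly. Their poses are not given: they have to be found in the camera images.
- red_small_mid (a point): Small red plastic funnel, loose, mouth down, spout up, 80 mm tall, wall 3 mm, 45 g. Mouth 76 mm across, straight rim 8 mm high; the cone narrows to 22 mm across at 38 mm above the rim's edge; from there the spout tapers to 17 mm at its top. Open right through; round, yaw of no account. The point is on its axis half-way up, 40 mm above the rim's edge; z points up the spout.
- red_large_mid (a point): Large red plastic funnel, loose, mouth down, spout up, 100 mm tall, wall 3 mm, 100 g; fits over a small one. Mouth 108 mm across, straight rim 10 mm high; the cone narrows to 35 mm across at 50 mm above the rim's edge; from there the spout tapers to 29 mm at its top (bore 23 mm). Round, yaw of no account. The point is on its axis half-way up, 50 mm above the rim's edge; z points up the spout.
- red_stand: The red drip stand for oil, fixed: a red dish 150 mm across, lip 9 mm high, floor 4 mm above the bench. In its middle a steel cone, 54 mm across at the foot, ends in an upright 8 mm pin, tip 60 mm above the bench. Rims rest on the dish floor; a small funnel has about 3 mm of side play on the pin, a large one 4 mm round the small spout. Origin: centre of the underside, on the bench; z up.
- blue_small_mid (a point): Small blue plastic funnel, loose, mouth down, spout up, 80 mm tall, wall 3 mm, 45 g. Mouth 76 mm across, straight rim 8 mm high; the cone narrows to 22 mm across at 38 mm above the rim's edge; from there the spout tapers to 17 mm at its top. Open right through; round, yaw of no account. The point is on its axis half-way up, 40 mm above the rim's edge; z points up the spout.
- blue_large_mid (a point): Large blue plastic funnel, loose, mouth down, spout up, 100 mm tall, wall 3 mm, 100 g; fits over a small one. Mouth 108 mm across, straight rim 10 mm high; the cone narrows to 35 mm across at 50 mm above the rim's edge; from there the spout tapers to 29 mm at its top (bore 23 mm). Round, yaw of no account. The point is on its axis half-way up, 50 mm above the rim's edge; z points up the spout.
- blue_stand: The blue drip stand for coolant, fixed: a blue dish 150 mm across, lip 9 mm high, floor 4 mm above the bench. In its middle a steel cone, 54 mm across at the foot, ends in an upright 8 mm pin, tip 60 mm above the bench. Rims rest on the dish floor; a small funnel has about 3 mm of side play on the pin, a large one 4 mm round the small spout. Origin: centre of the underside, on the bench; z up.
- yellow_mid (a point): Yellow funnel, same shape as the small ones, 80 mm tall, standing mouth down: not part of the job, leave it alone. Loose. The point is on its axis, 40 mm above the bench.
- filter_mid (a point): Black oil filter, an upright cylinder 76 mm across and 89 mm tall with an orange dot on top, standing on the bench: leave it alone. Loose, 0.4 kg. The point is on its axis, 44 mm above the bench.
- screwdriver: Orange-handled screwdriver lying on the bench to the robot's right, outside the group: leave it alone. Loose. The origin is under its middle, x along it.
There are look-alikes about, which are no part of the job. What is shaped like the part that bears blue_large_mid but green or turquoise is not meant.

How it is judged:
By the outcome, as a careful person would: the job done as asked, in the order asked, and still so for the second after the job is handed in, with the robot touching nothing.
It also fails if it takes over 120 s, if anything falls off the work surface, if the arm or the gripper's body presses on something with over 40 N, if the wrist force passes 120 N, or if a joint passes its speed limit or range.

## Working session

There is one attempt and no reset: what is moved stays moved. The work goes in short steps, Python scripts to look and compute and a tool call to move; the robot and the scene stay as the last step left them, time stands still between calls to the robot, and variables do not carry over. Pictures are saved under pics/ and viewed, at most 14 in all, crops included, and the job is handed in when it is done.

Besides the shell and the picture viewer there is one more tool, called after "Emit:" in YAML: its name, and indented under it one key for each argument. drive_tool: Moves the arm, as the interface text tells. Shift numbers are shares of 0.15 m and turn numbers shares of pi/4 rad, none past 1 either way. Its arguments: {"type":"object","properties":{"translation":{"type":"array","items":{"type":"array","items":{"type":"number","minimum":-1,"maximum":1}}},"angular":{"type":"array","items":{"type":"array","items":{"type":"number","minimum":-1,"maximum":1}}},"claw":{"type":"number"},"grip_force":{"type":"number"}},"required":["translation","angular"]}

```bash
ls; mkdir -p pics
cat > h.py <<'E'
from rig import *
import numpy as np, cv2
from scipy.spatial.transform import Rotation as R
def cam(n):
    c=capture(n); c['R']=R.from_euler('xyz',c['orientation'],degrees=True).as_matrix() if len(np.ravel(c['orientation']))==3 else np.array(c['orientation'])
    return c
def pts(c):
    z=c['range_z']; h,w=z.shape; v,u=np.mgrid[:h,:w]; K=np.array(c['mtx'])
    p=np.stack([(u-K[0,2])/K[0,0]*z,-(v-K[1,2])/K[1,1]*z,-z],-1)
    return p@c['R'].T+np.array(c['xyz'])
def ray(c,u,v,h):
    K=np.array(c['mtx']); d=c['R']@np.array([(u-K[0,2])/K[0,0],-(v-K[1,2])/K[1,1],-1]); o=np.array(c['xyz'])
    return o+d*(h-o[2])/d[2]
def save(c,n): cv2.imwrite('pics/'+n,c['color'][:,:,::-1])
E
python3 - <<'E'
from h import *
s=get_state(); print(s)
try: print(hold_point_z)
except Exception as e: print(e)
for n in ['scene','top']:
    c=cam(n); save(c,n+'1.png'); print(n,c['xyz'],c['orientation'],c['mtx'],[k for k in c])
E
```

```text
pics
{'time_s': 0.0, 'joint_pos': array([-7.27087128e+01,  1.22251584e+01, -2.00540472e+00,  7.58313658e+01,
       -7.39593333e-04,  9.00010820e+01]), 'joint_velocities': array([-0.00868227,  0.06223953, -0.01062875, -0.00190375,  0.03698973,
       -0.0486327 ]), 'joint_efforts': array([ 6.51937837e-03, -6.86151266e+01,  4.87124383e+01,  1.70525088e-02,
        4.47265911e-04,  1.04686964e-05]), 'tool_pos': array([ 0.14851687, -0.47710201,  0.2308327 ]), 'ee_rot': array([-1.79938071e+02,  7.40762408e-04,  1.72902059e+01]), 'force': array([-0.76165695,  0.14462096,  0.35356266]), 'wrist_torque': array([-1.80271196e-05,  5.18395222e-02, -1.24511442e-02]), 'grip_force': 0.0, 'width': 0.08503321321435174}
0.0187
scene [ 1.56569454 -0.48922724  0.78354153] [58.73000684  0.81439308 61.86892523] [[373.29185412   0.         256.77121542]
 [  0.         373.29185412 193.03259422]
 [  0.           0.           1.        ]] ['color', 'range_z', 'mtx', 'xyz', 'orientation', 'R']
top [0.36402109 0.04556067 1.2238329 ] [  8.63925629  -0.55694668 -89.56835846] [[372.73970096   0.         256.5668582 ]
 [  0.         372.73970096 189.89321488]
 [  0.           0.           1.        ]] ['color', 'range_z', 'mtx', 'xyz', 'orientation', 'R']
```

View pics/top1.png

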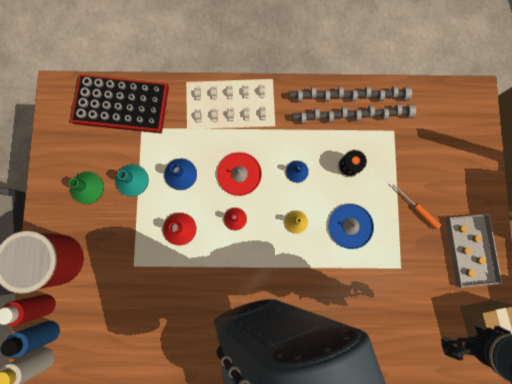

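View pics/scene1.png

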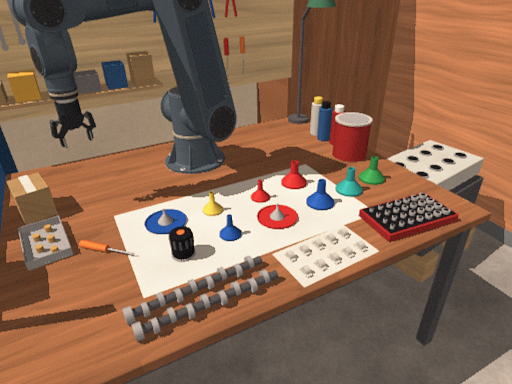

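Top view: blue large is at (180,174), with look-alikes turquoise (131,180) and green (86,187). Red large is at (179,228), red small (235,218), blue small (297,171), red stand (239,173) and blue stand (351,226). The yellow funnel is at (296,221), the filter at (352,162) and the screwdriver at (415,205). The scene view agrees, with blue large at (320,195), turquoise (349,182) and green (372,170).

```bash
cat > meas.py <<'E'
from h import *
def masks(c):
    hsv=cv2.cvtColor(c['color'],cv2.COLOR_RGB2HSV); H,S,V=cv2.split(hsv)
    return {'red':((H<5)|(H>174))&(S>170)&(V>70),'blue':(H>105)&(H<120)&(S>150)&(V>60),'yellow':(H>20)&(H<32)&(S>150)&(V>90)}
E
python3 - <<'E'
from meas import *
for n in ['top','scene']:
    c=cam(n); P=pts(c); 
    for k,m in masks(c).items():
        N,L,st,ce=cv2.connectedComponentsWithStats(m.astype(np.uint8))
        for i in range(1,N):
            if st[i,4]<60: continue
            p=P[L==i]; z=p[:,2]; zm=np.percentile(z,98)
            if abs(p[:,1].mean())>0.5 or p[:,0].mean()>0.62: continue
            lo=p[z<np.percentile(z,50)]; (cx,cy),r=cv2.minEnclosingCircle(p[:,:2].astype(np.float32))
            print(n,k,ce[i].round(),st[i,4],'zmax',zm.round(3),'top',p[z>zm-.012].mean(0).round(3),'encl',round(cx,3),round(cy,3),round(r,3))
    if n=='top':
        crop=cv2.resize(c['color'][120:260,60:400],None,fx=2.3,fy=2.3,interpolation=cv2.INTER_CUBIC); cv2.imwrite('pics/crop1.png',crop[:,:,::-1])
E
```

```text
top red [239. 173.] 1240 zmax 0.011 top [0.603 0.095 0.009] encl 0.519 0.075 0.158
top red [235. 219.] 349 zmax 0.081 top [0.439 0.094 0.282] encl 0.422 0.085 0.07
top red [179. 229.] 760 zmax 0.102 top [0.414 0.248 0.272] encl 0.399 0.189 0.148
top blue [181. 174.] 681 zmax 0.1 top [0.578 0.264 0.216] encl 0.497 0.185 0.193
top blue [297. 171.] 309 zmax 0.081 top [ 0.601 -0.09   0.142] encl 0.501 -0.036 0.16
top blue [350. 226.] 1249 zmax 0.011 top [ 0.433 -0.271  0.012] encl 0.41 -0.147 0.198
top yellow [296. 222.] 379 zmax 0.083 top [ 0.444 -0.088  0.123] encl 0.414 -0.039 0.098
scene red [226.  46.] 60 zmax 0.445 top [-0.278  0.313  0.471] encl 0.545 -0.043 1.114
scene red [294. 177.] 392 zmax 0.096 top [0.485 0.242 0.128] encl 0.9 -0.036 0.805
scene red [260. 194.] 209 zmax 0.076 top [0.514 0.073 0.107] encl 1.008 -0.189 0.634
scene red [277. 217.] 597 zmax 0.007 top [0.613 0.092 0.005] encl 1.052 -0.181 0.599
scene blue [165. 222.] 564 zmax 0.008 top [ 0.441 -0.274  0.005] encl 0.966 -0.371 0.611
scene yellow [212. 207.] 234 zmax 0.076 top [ 0.453 -0.096  0.072] encl 0.457 -0.097 0.036
```

View pics/crop1.png

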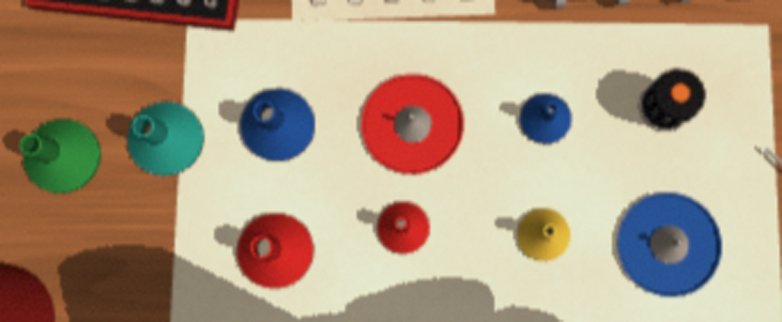

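The crop confirms that the plain blue large funnel is at crop (275,122). The turquoise (165,137) and green (60,155) funnels are off the sheet and are look-alikes. Next I'll redo the measurements with invalid depths removed.

```bash
cat > loc.py <<'E'
from meas import *
def circ(p):
    A=np.c_[2*p,np.ones(len(p))]; s=np.linalg.lstsq(A,(p**2).sum(1),rcond=None)[0]
    return s[0],s[1],np.sqrt(s[2]+s[0]**2+s[1]**2)
def locate(n,c=None):
    c=c or cam(n); P=pts(c)
    for k,m in masks(c).items():
        N,L,st,ce=cv2.connectedComponentsWithStats(m.astype(np.uint8))
        for i in range(1,N):
            if st[i,4]<60: continue
            p=P[(L==i)&(c['range_z']>0)]
            if len(p)<30: continue
            md=np.median(p,0)
            if abs(md[1])>.5 or not .2<md[0]<.75: continue
            p=p[np.hypot(*(p-md)[:,:2].T)<.09]; p=p[(p[:,2]>-.01)&(p[:,2]<.3)]
            zm=np.percentile(p[:,2],97); t=p[p[:,2]>zm-.012]
            cnt=max(cv2.findContours((L==i).astype(np.uint8),0,2)[0],key=len)[:,0]
            e=np.array([ray(c,u,v,.009)[:2] for u,v in cnt]); f=circ(e)
            for _ in range(6):
                r=np.abs(np.hypot(*(e-f[:2]).T)-f[2]); e2=e[r<=np.percentile(r,75)]; f=circ(e2)
            tp=(t[:,:2].max(0)+t[:,:2].min(0))/2
            print(n,k,ce[i].round(),'zmax',zm.round(3),'top',tp.round(3),'rimfit',np.round(f,4))
E
python3 - <<'E'
from loc import *
c=cam('top');locate('top',c); locate('scene')
P=pts(c)
for u,v in [(239,173),(351,226)]:
    q=P[v-12:v+12,u-12:u+12].reshape(-1,3); q=q[(q[:,2]<.3)]; j=q[:,2]>np.percentile(q[:,2],97); print('pin',q[j].mean(0).round(4))
w=cam('wrist'); print(w['xyz'],w['orientation'],get_state()['tool_pos'],w['mtx'][0])
E
```

```text
top red [239. 173.] zmax 0.011 top [0.605 0.096] rimfit [0.6035 0.0943 0.0708]
top red [235. 219.] zmax 0.078 top [0.455 0.106] rimfit [0.4533 0.1049 0.0344]
top red [179. 229.] zmax 0.098 top [0.422 0.284] rimfit [0.4197 0.2848 0.0502]
top blue [180. 174.] zmax 0.096 top [0.601 0.288] rimfit [0.5999 0.2883 0.0494]
top blue [297. 171.] zmax 0.079 top [ 0.614 -0.098] rimfit [ 0.6125 -0.0982  0.0336]
top blue [350. 226.] zmax 0.011 top [ 0.433 -0.271] rimfit [ 0.4334 -0.2717  0.0702]
top yellow [296. 222.] zmax 0.081 top [ 0.447 -0.094] rimfit [ 0.4454 -0.0933  0.0348]
scene red [294. 177.] zmax 0.094 top [0.425 0.284] rimfit [0.3905 0.3324 0.1031]
scene red [260. 194.] zmax 0.075 top [0.459 0.104] rimfit [0.4614 0.1053 0.0386]
scene red [277. 217.] zmax 0.006 top [0.607 0.094] rimfit [0.6119 0.0912 0.0714]
scene blue [320. 198.] zmax 0.092 top [0.603 0.288] rimfit [0.606  0.2861 0.0539]
scene blue [165. 222.] zmax 0.006 top [ 0.436 -0.27 ] rimfit [ 0.442  -0.2733  0.0678]
scene blue [230. 231.] zmax 0.072 top [ 0.619 -0.099] rimfit [ 0.6227 -0.1005  0.0359]
scene yellow [212. 206.] zmax 0.075 top [ 0.453 -0.096] rimfit [ 0.4134 -0.0788  0.0679]
pin [0.6037 0.0939 0.0451]
pin [ 0.434  -0.2703  0.0464]
[ 0.2181551  -0.45616774  0.37426674] [-1.64137005e+01  4.75806791e-02 -7.26873456e+01] [ 0.14859899 -0.47732051  0.23117795] [305.70768186   0.         257.10469704]
```

Emit:
drive_tool:
  translation:
    - [0.2,-0.2,0]
    - [0.4,-0.4,0]
    - [0.6,-0.6,0]
    - [0.8,-0.8,0]
    - [1,-1,0]
    - [1,-1,0]
    - [1,-1,0]
  angular:
    - [0,0,-0.15]
    - [0,0,-0.3]
    - [0,0,-0.45]
    - [0,0,-0.6]
    - [0,0,-0.8]
    - [0,0,-1]
    - [0,0,-1]
  claw: 60

```text
time_s: 1.05
tool_pos: [0.2478, -0.2889, 0.2315]
ee_rot: [180.0, 0.0, 62.6]
force: [-1.0, -1.2, -0.4]
width: 0.0603
grip_force: 0.0
```

Emit:
drive_tool:
  translation:
    - [0.25,0,0]
    - [0.5,0,0]
    - [0.75,0,0]
    - [1,0,0]
    - [1,0,0]
  angular:
    - [0,0,-0.15]
    - [0,0,-0.3]
    - [0,0,-0.45]
    - [0,0,-0.616]
    - [0,0,-0.616]

```text
time_s: 1.55
tool_pos: [0.3183, -0.1546, 0.2313]
ee_rot: [180.0, -0.0, 90.2]
force: [0.0, 0.2, 0.0]
width: 0.0598
grip_force: 0.0
```

Emit:
drive_tool:
  translation:
    - [0.25,0.23,0]
    - [0.5,0.46,0]
    - [0.75,0.69,0]
    - [1,0.91,0]
    - [1,0.91,0]
  angular:
    - [0,0,0]
    - [0,0,0]
    - [0,0,0]
    - [0,0,0]
    - [0,0,0]

```text
time_s: 2.05
tool_pos: [0.4562, -0.0044, 0.2305]
ee_rot: [-180.0, -0.0, 89.9]
force: [-1.6, -1.2, -0.7]
width: 0.0602
grip_force: 0.0
```

```bash
cat >> loc.py <<'E'
def wlook(name,xy,top,rimr,rimz,colr,png=True):
    # rim outline circle near the expected place, plus depth at the top
    c=cam('wrist'); 
    if png: save(c,name)
    P=pts(c); m=masks(c)[colr]&(np.hypot(P[...,0]-xy[0],P[...,1]-xy[1])<rimr+.03)
    N,L,st,ce=cv2.connectedComponentsWithStats(m.astype(np.uint8)); i=1+np.argmax(st[1:,4])
    p=P[(L==i)&(c['range_z']>0)]; zm=np.percentile(p[:,2],98); t=p[p[:,2]>zm-.01]
    r=p[(p[:,2]<rimz)&(p[:,2]>-.01)]
    print(get_state()['tool_pos'].round(4),'px',ce[i].round(),'zmax',zm.round(4),'top mid',((t.max(0)+t.min(0))/2).round(4),'rimcirc',np.round(circ(r[:,:2]),4) if len(r)>10 else None)
    cnt=max(cv2.findContours((L==i).astype(np.uint8),0,1)[0],key=len)[:,0]
    e=np.array([ray(c,u,v,rimz)[:2] for u,v in cnt]); f=circ(e)
    for _ in range(8):
        d=np.abs(np.hypot(*(e-f[:2]).T)-f[2]); f=circ(e[d<=np.percentile(d,65)])
    print('outline',np.round(f,4))
E
python3 - <<'E'
from loc import *
wlook('w1.png',(.454,.105),.08,.038,.008,'red')
E
```

```text
[ 0.4549 -0.0058  0.2305] px [256.  65.] zmax 0.0805 top mid [0.4557 0.1059 0.0766] rimcirc None
outline [0.4556 0.1065 0.0368]
```

View pics/w1.png

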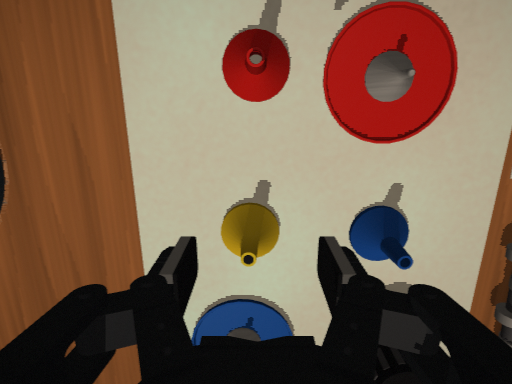

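The wrist view shows red small at (256,62), yellow (250,235), red stand (390,72) and blue small (380,235). Moving over red small now.

Emit:
drive_tool:
  translation:
    - [0.25,0,0.1]
    - [0.5,0,0.3]
    - [0.745,0.01,0.5]
    - [0.745,0.01,0.66]
    - [0.745,0.01,0.66]
  angular:
    - [0,0,0]
    - [0,0,0]
    - [0,0,0]
    - [0,0,0]
    - [0,0,0]

```text
time_s: 2.6
tool_pos: [0.453, 0.1036, 0.1298]
ee_rot: [-179.7, 0.1, 89.8]
force: [-0.2, -1.0, 0.5]
width: 0.0605
grip_force: 0.0
```

Run:
```python
from loc import *
c=cam('wrist'); save(c,'w2.png'); print(get_state()['tool_pos'])
```

```text
[0.45401979 0.10339344 0.13173852]
```

View pics/w2.png

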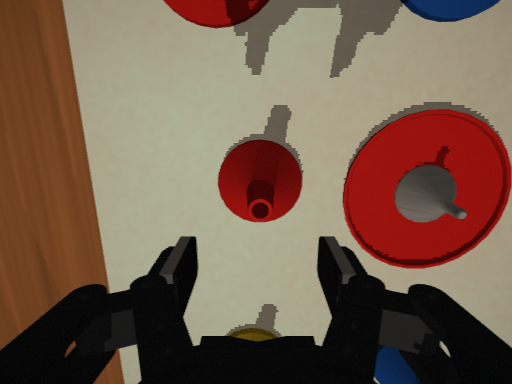

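Wrist view: the red spout top is at (260,209), on the centreline between the fingers at 196 and 319. Descending and gripping.

Emit:
drive_tool:
  translation:
    - [0.005,0,0.15]
    - [0.01,0.01,0.3]
    - [0.01,0.01,0.45]
    - [0.01,0.01,0.58]
    - [0.01,0.01,0.58]
    - [0.01,0.01,0.58]
  angular:
    - [0,0,0]
    - [0,0,0]
    - [0,0,0]
    - [0,0,0]
    - [0,0,0]
    - [0,0,0]

```text
time_s: 3.25
tool_pos: [0.4573, 0.1056, 0.0468]
ee_rot: [179.9, -0.0, 89.9]
force: [0.1, -0.2, -0.4]
width: 0.0601
grip_force: 0.0
```

Emit:
drive_tool:
  translation:
    - [0,0,0]
    - [0,0,0]
    - [0,0,0]
    - [0,0,0]
    - [0,0,0]
    - [0,0,0]
    - [0,0,0]
    - [0,0,0]
  angular:
    - [0,0,0]
    - [0,0,0]
    - [0,0,0]
    - [0,0,0]
    - [0,0,0]
    - [0,0,0]
    - [0,0,0]
    - [0,0,0]
  claw: 10
  grip_force: 25

```text
time_s: 4.05
tool_pos: [0.4571, 0.1065, 0.0463]
ee_rot: [179.9, 0.0, 90.0]
force: [-1.2, -1.6, 11.5]
width: 0.0187
grip_force: 24.3
```

Emit:
drive_tool:
  translation:
    - [0,0,-0.1]
    - [0,0,-0.25]
    - [0,0,-0.4]
    - [0,0,-0.55]
    - [0,0,-0.65]
    - [0,0,-0.65]
    - [0,0,-0.65]
  angular:
    - [0,0,0]
    - [0,0,0]
    - [0,0,0]
    - [0,0,0]
    - [0,0,0]
    - [0,0,0]
    - [0,0,0]

```text
time_s: 4.75
tool_pos: [0.4565, 0.1065, 0.1427]
ee_rot: [180.0, -0.0, 90.0]
force: [0.2, 0.0, -0.2]
width: 0.0188
grip_force: 24.9
```

```bash
cat >> loc.py <<'E'
def stand(xy,colr,name=None,n='wrist',c=None):
    c=c or cam(n)
    if name: save(c,name)
    P=pts(c); d=np.hypot(P[...,0]-xy[0],P[...,1]-xy[1])
    m=masks(c)[colr]&(d<.09)&(P[...,2]<.03)&(P[...,2]>-.02)
    h=cv2.convexHull(np.argwhere(m)[:,::-1].astype(np.int32))[:,0]
    e=np.array([ray(c,u,v,.009)[:2] for u,v in h]); f=circ(e)
    for _ in range(5):
        r=np.abs(np.hypot(*(e-f[:2]).T)-f[2]); f=circ(e[r<=np.percentile(r,80)])
    q=P[(d<.03)&(P[...,2]>.048)&(P[...,2]<.075)]
    print(n,'tcp',get_state()['tool_pos'].round(4),'dish',np.round(f,4),'pin',len(q),((q.max(0)+q.min(0))/2).round(4) if len(q) else '',q[:,2].max().round(4) if len(q) else '')
E
python3 - <<'E'
from loc import *
c=cam('wrist'); save(c,'w3.png'); stand((.604,.094),'red',c=c)
P=pts(c)
print(c['xyz'],c['orientation'])
E
```

```text
wrist tcp [0.4561 0.1064 0.1422] dish [0.605  0.0955 0.0742] pin 163 [0.6044 0.0958 0.0548] 0.0617
[0.4572783  0.17825425 0.28576981] [-16.39740246  -0.02915194   0.03632495]
```

View pics/w3.png

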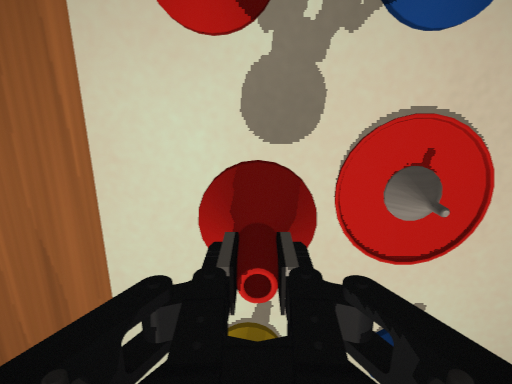

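The funnel hangs straight, with rim and top both at column 258. The red pin shows at (447,212). The shift to the pin is x +148 mm, y −11 mm.

Emit:
drive_tool:
  translation:
    - [-0.01,0.15,0]
    - [-0.02,0.35,0]
    - [-0.04,0.55,0]
    - [-0.06,0.75,0]
    - [-0.073,0.9,0]
    - [-0.073,0.985,0]
    - [-0.073,0.985,0]
    - [-0.073,0.985,0]
    - [-0.073,0.985,0]
  angular:
    - [0,0,0]
    - [0,0,0]
    - [0,0,0]
    - [0,0,0]
    - [0,0,0]
    - [0,0,0]
    - [0,0,0]
    - [0,0,0]
    - [0,0,0]

```text
time_s: 5.7
tool_pos: [0.6033, 0.0956, 0.1425]
ee_rot: [-179.9, 0.0, 90.0]
force: [-1.1, 0.1, -0.2]
width: 0.019
grip_force: 24.9
```

```bash
cat >> loc.py <<'E'
def held(colr,rimr,rimz,c=None,n='wrist'):
    # axis of the held funnel from the visible outline of the rim at height rimz
    c=c or cam(n); t=get_state()['tool_pos']; P=pts(c)
    m=masks(c)[colr]&(c['range_z']>0)&(np.hypot(P[...,0]-t[0],P[...,1]-t[1])<rimr+.02)&(P[...,2]>rimz-.012)
    q=P[m]; top=q[q[:,2]>np.percentile(q[:,2],99)-.004]
    b=m&(P[...,2]<rimz+.02); pix=np.argwhere(b)[:,::-1].astype(np.int32)
    h=cv2.convexHull(pix)[:,0]; e=np.array([ray(c,u,v,rimz)[:2] for u,v in h]); e=e[e[:,1]>t[1]+.005] if n=='wrist' else e
    f=circ(e); print('held tcp',t.round(4),'rim',np.round(f,4),'top',((top.max(0)+top.min(0))/2).round(4),'zmin',q[:,2].min().round(4))
E
python3 - <<'E'
from loc import *
c=cam('wrist'); held('red',.038,.1,c); save(c,'w4.png')
c=cam('top'); stand((.604,.094),'red',n='top',c=c); held('red',.038,.1,c,'top')
E
```

```text
held tcp [0.6034 0.0956 0.1427] rim [0.6045 0.0954 0.038 ] top [0.6042 0.0957 0.1756] zmin 0.0967Traceback (most recent call last):
  File "<stdin>", line 3, in <module>
  File "loc.py", line 42, in stand
    h=cv2.convexHull(np.argwhere(m)[:,::-1].astype(np.int32))[:,0]
      ~~~~~~~~~~~~~~~~~~~~~~~~~~~~~~~~~~~~~~~~~~~~~~~~~~~~~~~^^^^^
TypeError: 'NoneType' object is not subscriptable
```

View pics/w4.png

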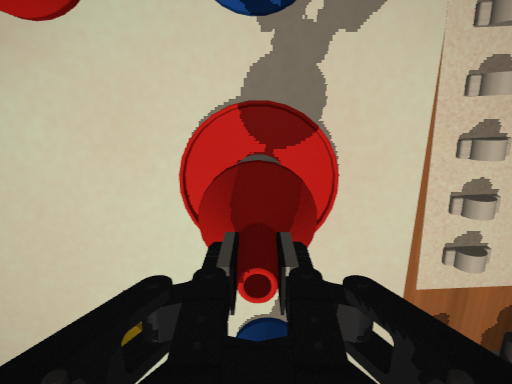

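The held funnel's axis is at (0.6045, 0.0954) and the pin at (0.6044, 0.0958), so they are aligned. Lowering.

Emit:
drive_tool:
  translation:
    - [0,0,0.07]
    - [0,0,0.15]
    - [0,0,0.22]
    - [0,0,0.3]
    - [0,0,0.37]
    - [0,0,0.44]
    - [0,0,0.5]
    - [0,0,0.55]
    - [0,0,0.57]
    - [0,0,0.57]
  angular:
    - [0,0,0]
    - [0,0,0]
    - [0,0,0]
    - [0,0,0]
    - [0,0,0]
    - [0,0,0]
    - [0,0,0]
    - [0,0,0]
    - [0,0,0]
    - [0,0,0]

```text
time_s: 6.8
tool_pos: [0.6041, 0.0955, 0.057]
ee_rot: [-180.0, 0.0, 90.0]
force: [0.8, -0.1, 0.8]
width: 0.0192
grip_force: 24.9
```

Emit:
drive_tool:
  translation:
    - [0,0,0.01]
    - [0,0,0.015]
    - [0,0,0.02]
    - [0,0,0.025]
    - [0,0,0.03]
    - [0,0,0.035]
    - [0,0,0.04]
    - [0,0,0.044]
    - [0,0,0.044]
  angular:
    - [0,0,0]
    - [0,0,0]
    - [0,0,0]
    - [0,0,0]
    - [0,0,0]
    - [0,0,0]
    - [0,0,0]
    - [0,0,0]
    - [0,0,0]

```text
time_s: 7.7
tool_pos: [0.6041, 0.0956, 0.0506]
ee_rot: [-180.0, 0.0, 90.0]
force: [-0.6, -0.4, 0.0]
width: 0.019
grip_force: 24.9
```

Emit:
drive_tool:
  translation:
    - [0,0,0.003]
    - [0,0,0.006]
    - [0,0,0.009]
    - [0,0,0.009]
    - [0,0,0.009]
  angular:
    - [0,0,0]
    - [0,0,0]
    - [0,0,0]
    - [0,0,0]
    - [0,0,0]

```text
time_s: 8.2
tool_pos: [0.6044, 0.0956, 0.0503]
ee_rot: [180.0, -0.0, 90.0]
force: [-5.1, -0.6, 13.8]
width: 0.0188
grip_force: 26.4
```

Contact with the dish, 14 N. Releasing.

Emit:
drive_tool:
  translation:
    - [0,0,0]
    - [0,0,0]
    - [0,0,0]
    - [0,0,0]
    - [0,0,0]
    - [0,0,-0.1]
    - [0,0,-0.3]
    - [0,0,-0.5]
    - [0,0,-0.7]
    - [0,0,-0.7]
  angular:
    - [0,0,0]
    - [0,0,0]
    - [0,0,0]
    - [0,0,0]
    - [0,0,0]
    - [0,0,0]
    - [0,0,0]
    - [0,0,0]
    - [0,0,0]
    - [0,0,0]
  claw: 50

```text
time_s: 9.2
tool_pos: [0.6061, 0.0959, 0.1585]
ee_rot: [179.7, -0.1, 90.0]
force: [0.1, 0.3, 0.8]
width: 0.0501
grip_force: 0.0
```

Run:
```python
from loc import *
wlook('w5.png',(.6043,.0957),.08,.038,.012,'red')
locate('top')
```

```text
[0.6054 0.0958 0.1562] px [253. 173.] zmax 0.0425 top mid [0.6055 0.0976 0.0592] rimcirc [0.6046 0.0956 0.0553]
outline [0.6043 0.0975 0.0659]
top red [178. 229.] zmax 0.099 top [0.422 0.284] rimfit [0.4198 0.2854 0.0501]
top blue [180. 174.] zmax 0.097 top [0.602 0.288] rimfit [0.6007 0.2876 0.0496]
top blue [297. 171.] zmax 0.08 top [ 0.613 -0.097] rimfit [ 0.6126 -0.0979  0.0331]
top blue [350. 226.] zmax 0.011 top [ 0.433 -0.272] rimfit [ 0.4332 -0.2709  0.0697]
top yellow [299. 221.] zmax 0.083 top [ 0.447 -0.093] rimfit [ 0.4453 -0.0948  0.0338]
```

View pics/w5.png

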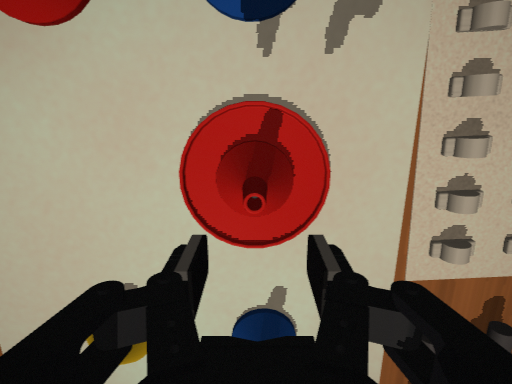

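Small red is seated concentric, with the dish at (255,173) and the spout at (255,202). On to red large.

Emit:
drive_tool:
  translation:
    - [0.2,-0.2,0]
    - [0.4,-0.4,0]
    - [0.6,-0.6,0]
    - [0.8,-0.8,0]
    - [0.9,-1,0]
    - [0.9,-1,0]
    - [0.9,-1,0]
  angular:
    - [0,0,0]
    - [0,0,0]
    - [0,0,0]
    - [0,0,0]
    - [0,0,0]
    - [0,0,0]
    - [0,0,0]

```text
time_s: 10.0
tool_pos: [0.4534, 0.2306, 0.1536]
ee_rot: [-179.9, 0.0, 90.1]
force: [0.5, -0.0, 0.5]
width: 0.0502
grip_force: 0.0
```

```bash
cat >> loc.py <<'E'
def spout(xy,colr,z0,z1,n='wrist',c=None):
    c=c or cam(n); P=pts(c); q=P[masks(c)[colr]&(np.hypot(P[...,0]-xy[0],P[...,1]-xy[1])<.03)&(P[...,2]>z0)&(P[...,2]<z1)]
    print(n,'tcp',get_state()['tool_pos'].round(4),'spout',len(q),((q.max(0)+q.min(0))/2).round(4),'ext',(q.max(0)-q.min(0)).round(4),'zmax',q[:,2].max().round(4))
E
python3 - <<'E'
from loc import *
c=cam('wrist'); wlook('',(.421,.285),.1,.054,.01,'red',False); spout((.421,.285),'red',.094,.11,c=c); spout((.6043,.0957),'red',.075,.09,n='top')
E
```

```text
[0.4544 0.2301 0.1537] px [222. 116.] zmax 0.1006 top mid [0.4219 0.2868 0.097 ] rimcirc None
outline [0.4218 0.2866 0.053 ]
wrist tcp [0.4544 0.2301 0.1537] spout 607 [0.4218 0.2865 0.0987] ext [0.0282 0.0286 0.0084] zmax 0.1029
top tcp [0.4546 0.23   0.1538] spout 17 [0.6043 0.0942 0.084 ] ext [0.0172 0.0128 0.0106] zmax 0.0893
```

Emit:
drive_tool:
  translation:
    - [0.19,-0.11,0]
    - [0.373,-0.218,0]
    - [0.373,-0.218,0]
    - [0.373,-0.218,0.1]
    - [0.373,-0.218,0.25]
    - [0.373,-0.218,0.4]
    - [0.373,-0.218,0.55]
    - [0.373,-0.218,0.615]
    - [0.373,-0.218,0.615]
    - [0.373,-0.218,0.615]
  angular:
    - [0,0,0]
    - [0,0,0]
    - [0,0,0]
    - [0,0,0]
    - [0,0,0]
    - [0,0,0]
    - [0,0,0]
    - [0,0,0]
    - [0,0,0]
    - [0,0,0]
  claw: 65

```text
time_s: 11.15
tool_pos: [0.4221, 0.2864, 0.0627]
ee_rot: [180.0, -0.0, 90.0]
force: [0.2, 0.5, 0.3]
width: 0.0651
grip_force: 0.0
```

Emit:
drive_tool:
  translation:
    - [0,0,0]
    - [0,0,0]
    - [0,0,0]
    - [0,0,0]
    - [0,0,0]
    - [0,0,0]
    - [0,0,0]
    - [0,0,0]
  angular:
    - [0,0,0]
    - [0,0,0]
    - [0,0,0]
    - [0,0,0]
    - [0,0,0]
    - [0,0,0]
    - [0,0,0]
    - [0,0,0]
  claw: 15
  grip_force: 25

```text
time_s: 11.95
tool_pos: [0.422, 0.2868, 0.0631]
ee_rot: [179.9, -0.0, 90.0]
force: [-1.1, -1.4, 7.0]
width: 0.0311
grip_force: 24.3
```

Emit:
drive_tool:
  translation:
    - [0,0,-0.1]
    - [0,0,-0.3]
    - [0,0,-0.5]
    - [0,0,-0.7]
    - [0,0,-0.8]
    - [0,0,-0.8]
    - [0,0,-0.8]
  angular:
    - [0,0,0]
    - [0,0,0]
    - [0,0,0]
    - [0,0,0]
    - [0,0,0]
    - [0,0,0]
    - [0,0,0]

```text
time_s: 12.65
tool_pos: [0.4214, 0.2865, 0.1817]
ee_rot: [-180.0, 0.0, 90.0]
force: [-0.2, -0.1, -1.4]
width: 0.0311
grip_force: 25.4
```

Run:
```python
from loc import *
c=cam('wrist'); save(c,'w6.png'); held('red',.054,.121,c)
```

```text
held tcp [0.4211 0.2862 0.1812] rim [0.4221 0.2848 0.0547] top [0.4437 0.2878 0.2421] zmin 0.1224
```

Emit:
drive_tool:
  translation:
    - [-0.15,0.15,0]
    - [-0.32,0.32,0]
    - [-0.5,0.5,0]
    - [-0.68,0.68,0]
    - [-0.85,0.83,0]
    - [-1,0.96,0]
    - [-1,0.96,0]
  angular:
    - [0,0,0]
    - [0,0,0]
    - [0,0,0]
    - [0,0,0]
    - [0,0,0]
    - [0,0,0]
    - [0,0,0]

```text
time_s: 13.4
tool_pos: [0.5666, 0.1337, 0.1802]
ee_rot: [-179.9, 0.1, 89.8]
force: [-0.5, -0.0, -0.9]
width: 0.0312
grip_force: 25.4
```

Emit:
drive_tool:
  translation:
    - [-0.07,0.07,0]
    - [-0.14,0.14,0]
    - [-0.2,0.2,0]
    - [-0.25,0.24,0]
    - [-0.271,0.26,0]
    - [-0.271,0.26,0]
    - [-0.271,0.26,0]
    - [-0.271,0.26,0]
  angular:
    - [0,0,0]
    - [0,0,0]
    - [0,0,0]
    - [0,0,0]
    - [0,0,0]
    - [0,0,0]
    - [0,0,0]
    - [0,0,0]

```text
time_s: 14.2
tool_pos: [0.6042, 0.0963, 0.1822]
ee_rot: [-180.0, -0.0, 90.0]
force: [-0.3, -0.9, -1.1]
width: 0.031
grip_force: 25.5
```

Run:
```python
from loc import *
for _ in range(2):
    c=cam('wrist'); held('red',.054,.121,c)
save(c,'w7.png')
```

```text
held tcp [0.6043 0.0962 0.1822] rim [0.6052 0.0947 0.0548] top [0.6053 0.0963 0.2186] zmin 0.1198
held tcp [0.6043 0.0962 0.1823] rim [0.6052 0.0947 0.0548] top [0.6053 0.0964 0.2186] zmin 0.1201
```

View pics/w7.png

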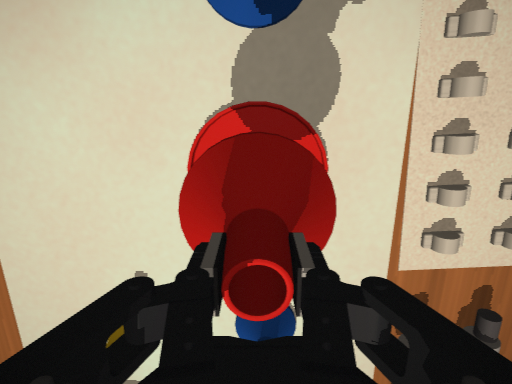

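The large funnel is held upright, concentric over the dish. Its axis is at (0.605, 0.0955), within 1 mm of the pin. Lowering.

Emit:
drive_tool:
  translation:
    - [0,0,0.08]
    - [0,0,0.18]
    - [0,0,0.28]
    - [0,0,0.36]
    - [0,0,0.43]
    - [0,0,0.5]
    - [0,0,0.56]
    - [0,0,0.61]
    - [0,0,0.64]
    - [0,0,0.64]
  angular:
    - [0,0,0]
    - [0,0,0]
    - [0,0,0]
    - [0,0,0]
    - [0,0,0]
    - [0,0,0]
    - [0,0,0]
    - [0,0,0]
    - [0,0,0]
    - [0,0,0]

```text
time_s: 15.3
tool_pos: [0.6042, 0.0959, 0.0856]
ee_rot: [-180.0, 0.0, 90.0]
force: [-0.6, 0.2, -0.9]
width: 0.0311
grip_force: 25.5
```

Emit:
drive_tool:
  translation:
    - [0,0,0.015]
    - [0,0,0.03]
    - [0,0,0.045]
    - [0,0,0.06]
    - [0,0,0.075]
    - [0,0,0.09]
    - [0,0,0.1]
    - [0,0,0.11]
    - [0,0,0.11]
  angular:
    - [0,0,0]
    - [0,0,0]
    - [0,0,0]
    - [0,0,0]
    - [0,0,0]
    - [0,0,0]
    - [0,0,0]
    - [0,0,0]
    - [0,0,0]

```text
time_s: 16.2
tool_pos: [0.6044, 0.0958, 0.0694]
ee_rot: [-180.0, 0.0, 90.0]
force: [0.3, -0.5, -1.2]
width: 0.0311
grip_force: 25.5
```

Emit:
drive_tool:
  translation:
    - [0,0,0.005]
    - [0,0,0.01]
    - [0,0,0.014]
    - [0,0,0.018]
    - [0,0,0.021]
    - [0,0,0.021]
    - [0,0,0.021]
  angular:
    - [0,0,0]
    - [0,0,0]
    - [0,0,0]
    - [0,0,0]
    - [0,0,0]
    - [0,0,0]
    - [0,0,0]

```text
time_s: 16.9
tool_pos: [0.6045, 0.0959, 0.0671]
ee_rot: [180.0, -0.0, 90.0]
force: [-3.1, -0.5, 8.6]
width: 0.0309
grip_force: 26.5
```

Contact at the expected height, 9 N. Releasing.

Emit:
drive_tool:
  translation:
    - [0,0,0]
    - [0,0,0]
    - [0,0,0]
    - [0,0,0]
    - [0,0,0]
    - [0,0,-0.1]
    - [0,0,-0.3]
    - [0,0,-0.5]
    - [0,0,-0.65]
    - [0,0,-0.65]
  angular:
    - [0,0,0]
    - [0,0,0]
    - [0,0,0]
    - [0,0,0]
    - [0,0,0]
    - [0,0,0]
    - [0,0,0]
    - [0,0,0]
    - [0,0,0]
    - [0,0,0]
  claw: 60

```text
time_s: 17.9
tool_pos: [0.6061, 0.0961, 0.1673]
ee_rot: [179.7, -0.0, 90.0]
force: [0.2, -0.1, -0.4]
width: 0.0601
grip_force: 0.0
```

Emit:
drive_tool:
  translation:
    - [-0.25,0,0]
    - [-0.5,0.01,0]
    - [-0.75,0.03,0]
    - [-1,0.05,0]
    - [-1,0.06,0]
    - [-1,0.06,0]
  angular:
    - [0,0,0]
    - [0,0,0]
    - [0,0,0]
    - [0,0,0]
    - [0,0,0]
    - [0,0,0]

```text
time_s: 18.5
tool_pos: [0.6134, -0.0547, 0.1632]
ee_rot: [-180.0, -0.0, 89.9]
force: [0.1, 0.9, -0.1]
width: 0.0601
grip_force: 0.0
```

Run:
```python
from loc import *
c=cam('wrist'); wlook('',(.613,-.098),.08,.038,.008,'blue',False); spout((.613,-.098),'blue',.07,.09,c=c)
spout((.6043,.0957),'red',.09,.12,n='top'); locate('scene')
```

```text
[ 0.6133 -0.0534  0.1635] px [256. 218.] zmax 0.0806 top mid [ 0.6159 -0.097   0.0767] rimcirc None
outline [ 0.6149 -0.0975  0.0357]
wrist tcp [ 0.6133 -0.0534  0.1635] spout 157 [ 0.6158 -0.0971  0.077 ] ext [0.0165 0.0157 0.0097] zmax 0.0819
top tcp [ 0.6134 -0.0531  0.1637] spout 42 [0.6039 0.0949 0.099 ] ext [0.0276 0.0277 0.0177] zmax 0.1078
scene red [277. 214.] zmax 0.095 top [0.608 0.091] rimfit [0.6118 0.0909 0.0713]
scene blue [320. 198.] zmax 0.094 top [0.604 0.287] rimfit [0.5679 0.3318 0.0952]
scene blue [165. 222.] zmax 0.006 top [ 0.438 -0.27 ] rimfit [ 0.4417 -0.2731  0.0684]
scene blue [230. 231.] zmax 0.072 top [ 0.619 -0.099] rimfit [ 0.6218 -0.0998  0.0364]
scene yellow [212. 207.] zmax 0.073 top [ 0.451 -0.095] rimfit [ 0.4145 -0.0724  0.0682]
```

Emit:
drive_tool:
  translation:
    - [-0.15,0.01,0.05]
    - [-0.293,0.015,0.1]
    - [-0.293,0.015,0.2]
    - [-0.293,0.015,0.35]
    - [-0.293,0.015,0.5]
    - [-0.293,0.015,0.65]
    - [-0.293,0.015,0.78]
    - [-0.293,0.015,0.78]
    - [-0.293,0.015,0.78]
  angular:
    - [0,0,0]
    - [0,0,0]
    - [0,0,0]
    - [0,0,0]
    - [0,0,0]
    - [0,0,0]
    - [0,0,0]
    - [0,0,0]
    - [0,0,0]

```text
time_s: 19.6
tool_pos: [0.6159, -0.0975, 0.0475]
ee_rot: [-180.0, -0.0, 90.1]
force: [-0.2, 0.2, 1.2]
width: 0.0602
grip_force: 0.0
```

Emit:
drive_tool:
  translation:
    - [0,0,0]
    - [0,0,0]
    - [0,0,0]
    - [0,0,0]
    - [0,0,0]
    - [0,0,0]
    - [0,0,0]
    - [0,0,0]
  angular:
    - [0,0,0]
    - [0,0,0]
    - [0,0,0]
    - [0,0,0]
    - [0,0,0]
    - [0,0,0]
    - [0,0,0]
    - [0,0,0]
  claw: 10
  grip_force: 25

```text
time_s: 20.4
tool_pos: [0.6164, -0.0981, 0.048]
ee_rot: [179.9, 0.0, 90.0]
force: [-1.5, 0.3, 6.6]
width: 0.0187
grip_force: 24.4
```

Emit:
drive_tool:
  translation:
    - [0,0,-0.1]
    - [0,0,-0.25]
    - [0,0,-0.4]
    - [0,0,-0.55]
    - [0,0,-0.7]
    - [0,0,-0.75]
    - [0,0,-0.75]
    - [0,0,-0.75]
  angular:
    - [0,0,0]
    - [0,0,0]
    - [0,0,0]
    - [0,0,0]
    - [0,0,0]
    - [0,0,0]
    - [0,0,0]
    - [0,0,0]

```text
time_s: 21.2
tool_pos: [0.6154, -0.098, 0.1584]
ee_rot: [-179.9, -0.0, 90.0]
force: [0.2, -0.3, -1.4]
width: 0.0189
grip_force: 24.7
```

Emit:
drive_tool:
  translation:
    - [-0.1,-0.1,0]
    - [-0.3,-0.25,0]
    - [-0.5,-0.4,0]
    - [-0.7,-0.5,0]
    - [-0.87,-0.5,0]
    - [-1,-0.5,0]
    - [-1,-0.5,0]
    - [-1,-0.5,0]
  angular:
    - [0,0,0]
    - [0,0,0]
    - [0,0,0]
    - [0,0,0]
    - [0,0,0]
    - [0,0,0]
    - [0,0,0]
    - [0,0,0]

```text
time_s: 22.0
tool_pos: [0.5403, -0.2479, 0.1583]
ee_rot: [-179.9, -0.1, 90.0]
force: [-0.5, -0.1, 0.2]
width: 0.0189
grip_force: 24.7
```

Run:
```python
from loc import *
c=cam('wrist'); save(c,'w8.png'); held('blue',.038,.111,c); stand((.435,-.270),'blue',c=c)
```

```text
held tcp [ 0.5405 -0.2474  0.1586] rim [ 0.541  -0.2479  0.038 ] top [ 0.5411 -0.2465  0.1896] zmin 0.1105
wrist tcp [ 0.5405 -0.2474  0.1586] dish [ 0.4351 -0.271   0.0739] pin 121 [ 0.4362 -0.2707  0.0547] 0.0612
```

View pics/w8.png

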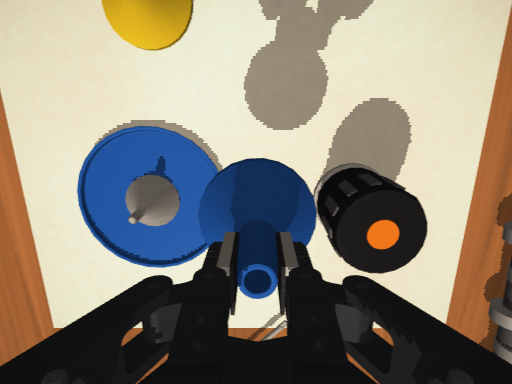

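The wrist view shows the blue pin at (134,218) in the dish at (150,195), the held funnel straight at column 258, and the filter undisturbed at (375,220).

Emit:
drive_tool:
  translation:
    - [-0.02,-0.1,0]
    - [-0.05,-0.25,0]
    - [-0.09,-0.4,0]
    - [-0.13,-0.55,0]
    - [-0.155,-0.65,0]
    - [-0.155,-0.703,0]
    - [-0.155,-0.703,0]
    - [-0.155,-0.703,0]
  angular:
    - [0,0,0]
    - [0,0,0]
    - [0,0,0]
    - [0,0,0]
    - [0,0,0]
    - [0,0,0]
    - [0,0,0]
    - [0,0,0]

```text
time_s: 22.85
tool_pos: [0.436, -0.2711, 0.1595]
ee_rot: [180.0, 0.0, 90.0]
force: [-0.8, 0.1, -0.4]
width: 0.019
grip_force: 24.7
```

Run:
```python
from loc import *
c=cam('wrist'); held('blue',.038,.111,c)
P=pts(c); m=masks(c)['blue']&(P[...,2]<.02)&(P[...,2]>-.01)
h=cv2.convexHull(np.argwhere(m)[:,::-1].astype(np.int32))[:,0]
e=np.array([ray(c,u,v,.009)[:2] for u,v in h]); e=e[(e[:,1]>-.25)&(np.hypot(e[:,0]-.4355,e[:,1]+.271)<.085)]; print('dish',np.round(circ(e),4),len(e))
```

```text
held tcp [ 0.4361 -0.2711  0.1594] rim [ 0.4373 -0.2726  0.0391] top [ 0.4368 -0.27    0.1913] zmin 0.1124
dish [ 0.435  -0.2707  0.0735] 26
```

Emit:
drive_tool:
  translation:
    - [0,-0.007,0.06]
    - [0,-0.007,0.15]
    - [0,-0.007,0.24]
    - [0,-0.007,0.33]
    - [0,-0.007,0.42]
    - [0,-0.007,0.5]
    - [0,-0.007,0.56]
    - [0,-0.007,0.61]
    - [0,-0.007,0.64]
    - [0,-0.007,0.64]
  angular:
    - [0,0,0]
    - [0,0,0]
    - [0,0,0]
    - [0,0,0]
    - [0,0,0]
    - [0,0,0]
    - [0,0,0]
    - [0,0,0]
    - [0,0,0]
    - [0,0,0]

```text
time_s: 23.9
tool_pos: [0.4342, -0.2712, 0.063]
ee_rot: [-180.0, -0.0, 90.0]
force: [-0.4, -0.3, -0.5]
width: 0.0188
grip_force: 24.7
```

Emit:
drive_tool:
  translation:
    - [0,0,0.01]
    - [0,0,0.02]
    - [0,0,0.03]
    - [0,0,0.04]
    - [0,0,0.05]
    - [0,0,0.055]
    - [0,0,0.06]
    - [0,0,0.06]
  angular:
    - [0,0,0]
    - [0,0,0]
    - [0,0,0]
    - [0,0,0]
    - [0,0,0]
    - [0,0,0]
    - [0,0,0]
    - [0,0,0]

```text
time_s: 24.7
tool_pos: [0.4343, -0.2713, 0.0544]
ee_rot: [-180.0, -0.0, 90.0]
force: [0.0, 0.4, -0.7]
width: 0.019
grip_force: 24.7
```

Emit:
drive_tool:
  translation:
    - [0,0,0.005]
    - [0,0,0.01]
    - [0,0,0.015]
    - [0,0,0.02]
    - [0,0,0.022]
    - [0,0,0.022]
  angular:
    - [0,0,0]
    - [0,0,0]
    - [0,0,0]
    - [0,0,0]
    - [0,0,0]
    - [0,0,0]

```text
time_s: 25.3
tool_pos: [0.4344, -0.2714, 0.0519]
ee_rot: [180.0, 0.0, 90.0]
force: [-5.2, 3.8, 15.4]
width: 0.0186
grip_force: 26.4
```

Contact, seated at the expected height. Releasing and going for blue large.

Emit:
drive_tool:
  translation:
    - [0,0,0]
    - [0,0,0]
    - [0,0,0]
    - [0,0,0]
    - [0,0,0]
    - [0,0,-0.1]
    - [0,0,-0.3]
    - [0,0,-0.5]
    - [0,0,-0.75]
    - [0,0,-0.75]
  angular:
    - [0,0,0]
    - [0,0,0]
    - [0,0,0]
    - [0,0,0]
    - [0,0,0]
    - [0,0,0]
    - [0,0,0]
    - [0,0,0]
    - [0,0,0]
    - [0,0,0]
  claw: 60

```text
time_s: 26.3
tool_pos: [0.4362, -0.2726, 0.1681]
ee_rot: [179.7, 0.2, 90.0]
force: [0.6, -1.1, -0.1]
width: 0.0602
grip_force: 0.0
```

Run:
```python
from loc import *
c=cam('wrist'); save(c,'w9.png'); spout((.4355,-.271),'blue',.074,.095,c=c)
```

```text
wrist tcp [ 0.4355 -0.2721  0.1657] spout 203 [ 0.4356 -0.2702  0.0826] ext [0.0164 0.016  0.007 ] zmax 0.0861
```

Emit:
drive_tool:
  translation:
    - [0.25,0.07,0]
    - [0.5,0.14,0]
    - [0.75,0.21,0]
    - [1,0.28,0]
    - [1,0.28,0]
  angular:
    - [0,0,0]
    - [0,0,0]
    - [0,0,0]
    - [0,0,0]
    - [0,0,0]

```text
time_s: 26.85
tool_pos: [0.4766, -0.1177, 0.1626]
ee_rot: [-179.9, -0.1, 90.2]
force: [0.6, -0.2, -0.3]
width: 0.0602
grip_force: 0.0
```

Emit:
drive_tool:
  translation:
    - [0.25,0.07,0]
    - [0.5,0.14,0]
    - [0.75,0.21,0]
    - [1,0.28,0]
    - [1,0.28,0]
  angular:
    - [0,0,0]
    - [0,0,0]
    - [0,0,0]
    - [0,0,0]
    - [0,0,0]

```text
time_s: 27.35
tool_pos: [0.5186, 0.0318, 0.1625]
ee_rot: [-179.9, -0.0, 90.2]
force: [-1.5, -0.2, 0.2]
width: 0.0598
grip_force: 0.0
```

Emit:
drive_tool:
  translation:
    - [0.25,0.07,0]
    - [0.5,0.14,0]
    - [0.75,0.21,0]
    - [1,0.28,0]
    - [1,0.28,0]
    - [1,0.28,0]
  angular:
    - [0,0,0]
    - [0,0,0]
    - [0,0,0]
    - [0,0,0]
    - [0,0,0]
    - [0,0,0]

```text
time_s: 27.95
tool_pos: [0.5599, 0.1783, 0.1625]
ee_rot: [-179.9, 0.0, 90.1]
force: [-0.6, -0.3, 0.2]
width: 0.0598
grip_force: 0.0
```

Run:
```python
from loc import *
c=cam('wrist'); wlook('',(.601,.2885),.1,.054,.01,'blue',False); spout((.601,.2885),'blue',.094,.11,c=c)
```

```text
[0.5599 0.1773 0.1631] px [300.  75.] zmax 0.0804 top mid [0.6004 0.2791 0.0829] rimcirc [0.6025 0.2899 0.0531]
outline [0.6056 0.2795 0.0455]
wrist tcp [0.5599 0.1773 0.1631] spout 265 [0.6024 0.2899 0.0987] ext [0.0271 0.028  0.0073] zmax 0.1024
```

View pics/w9.png

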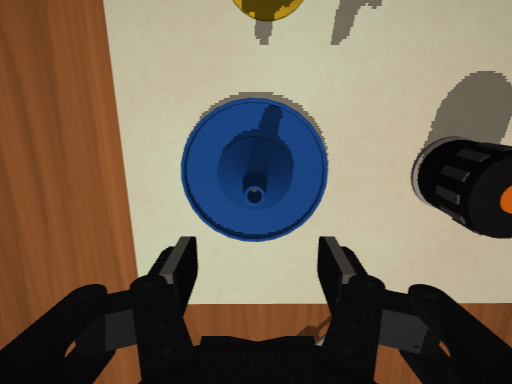

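Blue small is seated concentric: dish at (255,170), spout at (255,195). Blue large is at (0.6024, 0.2899).

Emit:
drive_tool:
  translation:
    - [0.25,0.1,0]
    - [0.5,0.2,0]
    - [0.749,0.283,0]
    - [0.749,0.283,0]
    - [0.749,0.283,0.1]
    - [0.749,0.283,0.3]
    - [0.749,0.283,0.5]
    - [0.749,0.283,0.665]
    - [0.749,0.283,0.665]
    - [0.749,0.283,0.665]
  angular:
    - [0,0,0]
    - [0,0,0]
    - [0,0,0]
    - [0,0,0]
    - [0,0,0]
    - [0,0,0]
    - [0,0,0]
    - [0,0,0]
    - [0,0,0]
    - [0,0,0]
  claw: 65

```text
time_s: 29.05
tool_pos: [0.6028, 0.2898, 0.0647]
ee_rot: [-180.0, 0.0, 89.9]
force: [0.1, 0.5, 1.3]
width: 0.0649
grip_force: 0.0
```

Emit:
drive_tool:
  translation:
    - [0,0,0]
    - [0,0,0]
    - [0,0,0]
    - [0,0,0]
    - [0,0,0]
    - [0,0,0]
    - [0,0,0]
    - [0,0,0]
  angular:
    - [0,0,0]
    - [0,0,0]
    - [0,0,0]
    - [0,0,0]
    - [0,0,0]
    - [0,0,0]
    - [0,0,0]
    - [0,0,0]
  claw: 15
  grip_force: 25

```text
time_s: 29.85
tool_pos: [0.6035, 0.2912, 0.0656]
ee_rot: [179.9, -0.0, 90.0]
force: [-1.1, -2.7, 9.1]
width: 0.0316
grip_force: 24.3
```

Emit:
drive_tool:
  translation:
    - [0,0,-0.1]
    - [0,0,-0.3]
    - [0,0,-0.5]
    - [0,0,-0.7]
    - [0,0,-0.85]
    - [0,0,-0.95]
    - [0,0,-0.95]
    - [0,0,-0.95]
  angular:
    - [0,0,0]
    - [0,0,0]
    - [0,0,0]
    - [0,0,0]
    - [0,0,0]
    - [0,0,0]
    - [0,0,0]
    - [0,0,0]

```text
time_s: 30.65
tool_pos: [0.6027, 0.2911, 0.2062]
ee_rot: [180.0, -0.0, 90.0]
force: [-0.0, -0.7, -0.8]
width: 0.0309
grip_force: 25.2
```

Run:
```python
from loc import *
c=cam('wrist'); t=get_state()['tool_pos']; held('blue',.054,t[2]-.0615,c)
```

```text
held tcp [0.6024 0.2909 0.2055] rim [0.6036 0.2885 0.0545] top [0.6038 0.29   0.2401] zmin 0.1492
```

Emit:
drive_tool:
  translation:
    - [-0.12,-0.03,0]
    - [-0.32,-0.09,0]
    - [-0.55,-0.15,0]
    - [-0.78,-0.22,0]
    - [-1,-0.28,0]
    - [-1,-0.28,0]
  angular:
    - [0,0,0]
    - [0,0,0]
    - [0,0,0]
    - [0,0,0]
    - [0,0,0]
    - [0,0,0]

```text
time_s: 31.3
tool_pos: [0.5593, 0.1376, 0.2058]
ee_rot: [-179.9, 0.1, 89.8]
force: [0.9, 0.3, -1.7]
width: 0.0311
grip_force: 25.2
```

Emit:
drive_tool:
  translation:
    - [-0.12,-0.03,0]
    - [-0.32,-0.09,0]
    - [-0.55,-0.15,0]
    - [-0.78,-0.22,0]
    - [-1,-0.28,0]
    - [-1,-0.28,0]
  angular:
    - [0,0,0]
    - [0,0,0]
    - [0,0,0]
    - [0,0,0]
    - [0,0,0]
    - [0,0,0]

```text
time_s: 31.9
tool_pos: [0.5174, -0.012, 0.2059]
ee_rot: [-179.9, 0.0, 89.9]
force: [-0.2, 0.1, -0.8]
width: 0.0312
grip_force: 25.2
```

Emit:
drive_tool:
  translation:
    - [-0.12,-0.03,0]
    - [-0.32,-0.09,0]
    - [-0.55,-0.15,0]
    - [-0.78,-0.22,0]
    - [-1,-0.28,0]
    - [-1,-0.28,0]
  angular:
    - [0,0,0]
    - [0,0,0]
    - [0,0,0]
    - [0,0,0]
    - [0,0,0]
    - [0,0,0]

```text
time_s: 32.5
tool_pos: [0.4758, -0.1616, 0.2058]
ee_rot: [-179.9, 0.0, 89.9]
force: [-0.3, 0.3, -2.0]
width: 0.031
grip_force: 25.2
```

Emit:
drive_tool:
  translation:
    - [-0.12,-0.04,0]
    - [-0.28,-0.1,0]
    - [-0.44,-0.16,0]
    - [-0.58,-0.22,0]
    - [-0.68,-0.26,0]
    - [-0.74,-0.275,0]
    - [-0.74,-0.275,0]
    - [-0.74,-0.275,0]
  angular:
    - [0,0,0]
    - [0,0,0]
    - [0,0,0]
    - [0,0,0]
    - [0,0,0]
    - [0,0,0]
    - [0,0,0]
    - [0,0,0]

```text
time_s: 33.3
tool_pos: [0.4359, -0.2694, 0.2062]
ee_rot: [-180.0, -0.0, 90.0]
force: [-0.1, 0.8, -1.4]
width: 0.031
grip_force: 25.2
```

Run:
```python
from loc import *
c=cam('wrist'); save(c,'w10.png'); t=get_state()['tool_pos']; held('blue',.054,t[2]-.0615,c)
P=pts(c); m=masks(c)['blue']&(P[...,2]<.02)&(P[...,2]>-.01)
h=cv2.convexHull(np.argwhere(m)[:,::-1].astype(np.int32))[:,0]
e=np.array([ray(c,u,v,.009)[:2] for u,v in h]); e=e[(e[:,1]>-.25)&(np.hypot(e[:,0]-.4355,e[:,1]+.271)<.085)]; print('dish',np.round(circ(e),4),len(e))
```

```text
held tcp [ 0.4359 -0.2692  0.2062] rim [ 0.4367 -0.2706  0.0539] top [ 0.4368 -0.2699  0.24  ] zmin 0.1412
dish [ 0.4349 -0.2703  0.0731] 21
```

View pics/w10.png

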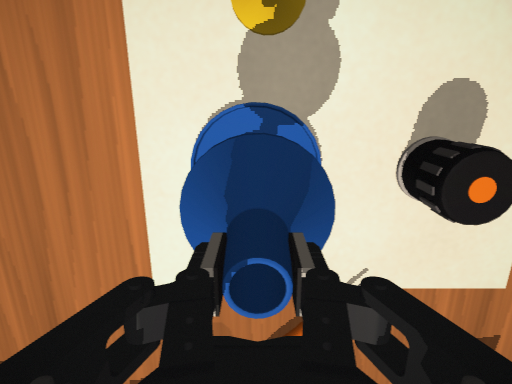

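The blue large funnel hangs upright over the dish; it needs about 1 mm of correction in x.

Emit:
drive_tool:
  translation:
    - [0,-0.007,0.1]
    - [0,-0.007,0.22]
    - [0,-0.007,0.34]
    - [0,-0.007,0.45]
    - [0,-0.007,0.54]
    - [0,-0.007,0.62]
    - [0,-0.007,0.69]
    - [0,-0.007,0.74]
    - [0,-0.007,0.77]
    - [0,-0.007,0.77]
  angular:
    - [0,0,0]
    - [0,0,0]
    - [0,0,0]
    - [0,0,0]
    - [0,0,0]
    - [0,0,0]
    - [0,0,0]
    - [0,0,0]
    - [0,0,0]
    - [0,0,0]

```text
time_s: 34.35
tool_pos: [0.4343, -0.2699, 0.0905]
ee_rot: [-180.0, -0.0, 90.0]
force: [-0.0, 0.8, -1.0]
width: 0.031
grip_force: 25.2
```

Emit:
drive_tool:
  translation:
    - [0,0,0.015]
    - [0,0,0.03]
    - [0,0,0.045]
    - [0,0,0.06]
    - [0,0,0.075]
    - [0,0,0.09]
    - [0,0,0.105]
    - [0,0,0.12]
    - [0,0,0.12]
  angular:
    - [0,0,0]
    - [0,0,0]
    - [0,0,0]
    - [0,0,0]
    - [0,0,0]
    - [0,0,0]
    - [0,0,0]
    - [0,0,0]
    - [0,0,0]

```text
time_s: 35.25
tool_pos: [0.4343, -0.2699, 0.0726]
ee_rot: [-180.0, -0.0, 90.0]
force: [-0.8, 0.4, -0.7]
width: 0.0311
grip_force: 25.2
```

Emit:
drive_tool:
  translation:
    - [0,0,0.006]
    - [0,0,0.012]
    - [0,0,0.018]
    - [0,0,0.022]
    - [0,0,0.025]
    - [0,0,0.025]
    - [0,0,0.025]
  angular:
    - [0,0,0]
    - [0,0,0]
    - [0,0,0]
    - [0,0,0]
    - [0,0,0]
    - [0,0,0]
    - [0,0,0]

```text
time_s: 35.95
tool_pos: [0.4345, -0.2701, 0.0696]
ee_rot: [180.0, 0.0, 90.0]
force: [-3.4, 1.7, 7.8]
width: 0.0308
grip_force: 26.2
```

Contact. Releasing, lifting and clearing away.

Emit:
drive_tool:
  translation:
    - [0,0,0]
    - [0,0,0]
    - [0,0,0]
    - [0,0,0]
    - [0,0,0]
    - [0,0,-0.1]
    - [0,0,-0.3]
    - [0,0,-0.55]
    - [0,0,-0.85]
    - [0,0,-0.85]
  angular:
    - [0,0,0]
    - [0,0,0]
    - [0,0,0]
    - [0,0,0]
    - [0,0,0]
    - [0,0,0]
    - [0,0,0]
    - [0,0,0]
    - [0,0,0]
    - [0,0,0]
  claw: 60

```text
time_s: 36.95
tool_pos: [0.4365, -0.2713, 0.2021]
ee_rot: [179.6, 0.2, 90.0]
force: [0.5, 0.5, -0.5]
width: 0.0602
grip_force: 0.0
```

Run:
```python
from loc import *
c=cam('wrist'); spout((.4355,-.271),'blue',.09,.12,c=c)
t=cam('top'); s=cam('scene'); locate('top',t); locate('scene',s)
im=np.vstack([cv2.resize(t['color'][130:270,130:400],(540,280)),cv2.resize(s['color'][150:290,110:380],(540,280))]); cv2.imwrite('pics/end.png',im[:,:,::-1])
```

```text
wrist tcp [ 0.4358 -0.2709  0.1993] spout 359 [ 0.4354 -0.2712  0.0995] ext [0.0285 0.0288 0.0139] zmax 0.1065
top red [239. 173.] zmax 0.089 top [0.604 0.094] rimfit [0.6039 0.0938 0.0704]
top blue [350. 226.] zmax 0.101 top [ 0.422 -0.27 ] rimfit [ 0.4335 -0.2709  0.0693]
top yellow [296. 222.] zmax 0.081 top [ 0.447 -0.094] rimfit [ 0.445  -0.0938  0.0349]
scene red [277. 214.] zmax 0.095 top [0.608 0.093] rimfit [0.6122 0.0904 0.0714]
scene blue [165. 219.] zmax 0.095 top [ 0.437 -0.273] rimfit [ 0.4407 -0.2733  0.0698]
scene yellow [212. 207.] zmax 0.072 top [ 0.455 -0.096] rimfit [ 0.4142 -0.0751  0.0674]
```

View pics/end.png

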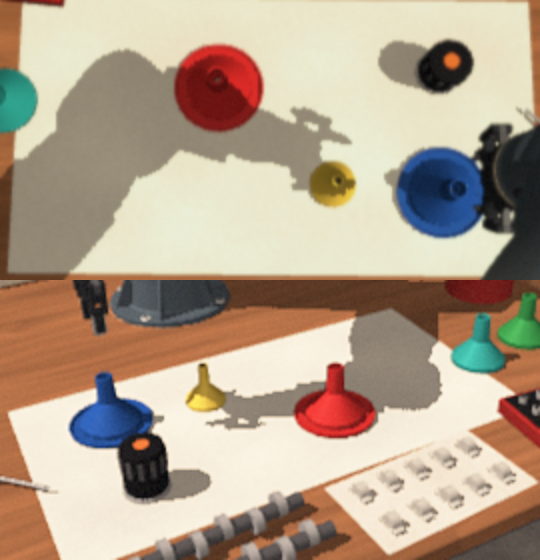

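The closing views show both large funnels upright and level on their dishes: red at (219,87), blue at (440,190) in the upper half. The yellow funnel and the filter have not moved, and the gripper is clear.

```bash
python3 -c "
from rig import *
print(finish_job())"
```

```text
the job is handed in; nothing more can be done
None
```

I handed the job in at about 37 s: red and blue are each stacked small then large on their own stands, rims down on the dishes by the contact heights and closing views; the yellow funnel and filter have not moved, and I kept clear of the screwdriver but did not measure it again.

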